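# Lay the filter pack flat so the coffee box shuts

### The job

The pack of coffee filters has been left standing on end in the wooden coffee box, so the lid cannot shut. With the fingertips and without picking anything up, push the pack over by its top so that it lies flat on the box's floor in the free space beside the pack of tissues (not on top of it), then swing the lid fully shut without slamming it. Leave the tissues and the things round the box where they are.

Things in the scene. Friction and masses are not known exactly. Their poses are not given: they have to be found in the camera images.
- coffee_box: open wooden box, fixed on the worktop, 130 mm deep (x) by 276 long (y) by 62 high; walls and floor 8 mm, so 114 x 260 inside, 54 deep. Origin: centre of its underside; z up, x to its back (hinge side), y along its length. Filter pack near one end, tissue pack near the other (either way round); the free space between them is 126 to 162 mm long, and only there can the filter pack lie down
- lid (a joint): angle of the hinged lid in rad: 0 shut, 1.57 upright, up to 1.9 leaning back; it starts open at 1.6 to 1.85. The hinge is stiff with friction, so the lid stays at any angle; about 1 to 2 N at its free edge closes it.
- lid_hinge (a point): middle of the hinge line, on the back top edge of the box (66 mm behind the box's centre line, 62 mm up); the hinge runs along the box's y
- lid_edge (a point): middle of the lid's free edge, on its outer (upper when shut) face. The lid is a board 280 mm wide, 10 mm thick, its outer face 10 mm beyond the hinge line, this edge 133 mm from the hinge; a finger lip 60 mm wide sticks out a further 12 mm there
- filters: tan cardboard pack of coffee filters, 85 x 120 x 28 mm (own x, y, z), about 0.08 kg, standing on its 85 x 28 mm end in the box, its top 128 mm above the worktop, 66 mm above the rim. Origin: centre of one 85 x 120 mm face; own z runs from there through the thickness, own y up while it stands. Its faces look along the box's length within 0.1 rad
- filters_mid (a point): the middle of the filter pack, 14 mm in from its origin; 68 mm above the worktop while it stands, 22 mm once it lies flat in the box
- tissues: pale blue-and-white pack of paper tissues, 55 x 105 x 24 mm, lying flat on the floor of the box at the other end, its 55 mm along the box's length. Origin: centre of its underside
- mug_white: cream mug with a green band, 90 mm high, standing to the right of the box
- mug_green: green mug, 92 mm high, standing to the right of the box
- sugar_tin: red tin with white lid, 72 mm across, 94 mm high, standing to the left of the box; farther left and back (x 0.55 to 0.65, y 0.4 to 0.6) a tall crock of kitchen tools and a fruit bowl stand fixed: pass in front of them or high above
- teaspoon: teaspoon, 139 mm long, lying in front of the box
- matches: box of matches, 37 x 55 x 16 mm, lying in front of the box

How it is judged:
By the outcome, as a careful person would: the job done as asked, in the order asked, and still so for the second after the job is handed in, with the robot touching nothing.
It also fails if it takes over 54 s, if anything falls off the work surface, if the arm or the gripper's body presses on something with over 40 N, if the wrist force passes 120 N, or if a joint passes its speed limit or range.

### The arm

A 7-joint arm with a two-finger parallel gripper is mounted at the origin on the work surface; the furniture and walls round the work are solid. World frame = base frame: x ahead of the robot, y to its left, z up, the work surface at z = 0. Lengths are in m, angles in rad, forces in N, time in s.
With the tool pointing down it reaches from about 0.4 to 0.875 m from the base axis. Payload 6.5 kg.
Tool frame: the origin (TCP) lies midway between the tips of the shut fingers; the grasp point (between the pads) lies 19 mm behind it; z points along the fingers, y is the line along which they close (so a half turn about z gives the same grasp; the last joint's range is limited). The gripper opens to 88 mm and grips with 3 to 60 N. Pads are 18 mm wide; open, the fingers measure 123 mm over their backs; the gripper's body (75 mm by 187 mm) begins 45 mm behind the grasp point.
Start: joints at [-1.343, 0.536, -0.004, 1.538, 0.003, 1.067, -0.071], TCP at [0.188, 0.622, 0.239] pointing down, gripper open.
Joint ranges: [-2.7, 2.7], [-0.37, 2.16], [-1.27, 1.26], [0.24, 2.4], [-1.31, 4.45], [0.19, 1.91], [-2.76, 2.76]. Speed limits (rad/s): [2.39, 2.39, 3.14, 3.14, 3.14, 3.14, 3.14].

### API

Orientations are given as a rotation vector (axis times angle).
In Python, from rig import robot, viewer, order gives the robot as it stands.
- The arm moves only by the tool jog_arm, never from a script. Its argument "deltas" is a list of rows, each an object of numbers: "dx", "dy", "dz": the shift along the tool's x, y, z normalised to -1 to 1, where 1 is 800 mm; "rx", "ry", "rz": the turn, a rotation vector about the tool's x, y, z normalised to -1 to 1, where 1 is 60 degrees; "gripper": the opening, from 0 (shut) to 1 (fully open). A call has exactly 10 rows; each row is the pose to reach, as a shift and turn from the pose commanded when the call began, along the tool's axes at that moment; what a row does not reach only later rows make up. A row lasts 1/10 s, in which the tool goes at most 50 mm and 8.59 degrees, less where a joint would pass 70% of its speed; a pose out of reach is approached as far as the arm can. A call with a number of a shift or a turn outside -1 to 1 is refused whole. A call with a gripper value outside its range is refused whole. The fingers move at their own pace and stop on an object; the grip force is fixed at half the most. Time passes only in rows, so rows that repeat a pose let the fingers close, or fill a call up. It gives the time, the measured TCP pose, the force, the opening and the grip force at its end, in the units of the state.
- robot.get_obs(): the state, without advancing time (a new reading comes with each control period).
- viewer.read_camera(name): name is "scene" or "top"; returns a dict with "image" (480x640x3 uint8, red, green, blue), "fx", "fy", "cx", "cy" (pixels), "extrinsics" (4x4, takes a point from camera to world coordinates). Camera axes: x right, y up, looking along -z (the intrinsics and any distortion apply to the point x, -y, -z); pixel columns grow to the right and rows downward; lengths in m; the calibration is good to about 2 mm. A picture is of the moment at which its call begins. There is no depth.
- order.job_done(): hands the job in; it is judged then, once.
The state is a dict: "time": time; "q": joint angles; "qvel": joint speeds; "joint_efforts": joint torques, N m; "ee_pos": TCP position; "orientation": TCP orientation; "contact_force": force on the tool from outside, world axes, zero at the start; "ft_torque": the same for the moment, N m; "finger_gap": opening from 0.0 (shut) to 1.0 (fully open); "grip_force": force on a finger pad.
Only numpy, scipy, OpenCV 4.12 (cv2) and the standard library are available. Lean on these libraries where they do the work, as an engineer would, in place of code of your own. Each camera call takes 0.05 s, during which the arm holds its last target. There are 200 camera calls.

## Working session

There is one attempt and no reset: what is moved stays moved. The work goes in short steps, Python scripts to look and compute and a tool call to move; the robot and the scene stay as the last step left them, time stands still between calls to the robot, and variables do not carry over. Pictures are saved under pics/ and viewed, at most 10 in all, crops included, and the job is handed in when it is done.

Besides the shell and the picture viewer there is one more tool, called as name([rows], argument=value, ...), one row to a line, values as JSON. jog_arm: Moves the arm, as the interface text tells. Scaled input: -1 to 1 covers 800 mm each way for a shift and 60 degrees each way for a turn. Its arguments: {"type":"object","properties":{"deltas":{"type":"array","items":{"type":"object","properties":{"dx":{"type":"number"},"dy":{"type":"number"},"dz":{"type":"number"},"rx":{"type":"number"},"ry":{"type":"number"},"rz":{"type":"number"},"gripper":{"type":"number"}}}}},"required":["deltas"]}

```bash
ls; mkdir -p pics
python3 - <<'E'
from rig import robot, viewer
import cv2
o=robot.get_obs();print(o)
for n in("scene","top"):
    c=viewer.read_camera(n);cv2.imwrite(f"pics/{n}0.png",c["image"][:,:,::-1]);print(n,{k:c[k] for k in c if k!="image"})
E
```

```text
pics
{'time': 0.0, 'q': array([-1.34317611,  0.53717415, -0.00443217,  1.53886413,  0.00258602,
        1.06732537, -0.07120009]), 'qvel': array([-0.00088565, -0.00029934,  0.00015273,  0.00178632,  0.00114844,
       -0.00030817,  0.00088544]), 'joint_efforts': array([ 8.94239383e-05, -5.70993161e+01,  9.90669988e-01, -2.51603633e+01,
       -5.63605980e-02,  1.80436566e-02,  1.64134867e-04]), 'ee_pos': array([0.18808313, 0.62154051, 0.23783749]), 'orientation': array([-4.59760377e-01, -3.10762721e+00,  2.76420057e-03]), 'contact_force': array([ 0.1811972 , -0.21833999, -1.09780232]), 'ft_torque': array([-0.00895897,  0.06947374, -0.0067039 ]), 'grip_force': 0.0, 'finger_gap': 1.0025537444428585}
scene {'fx': 497.7343704917081, 'fy': 497.7343704917081, 'cx': 322.0867064783728, 'cy': 241.01564908467344, 'extrinsics': array([[ 0.11697569, -0.8217539 ,  0.55770711,  1.03322959],
       [ 0.99311734,  0.09346023, -0.07059131, -0.10424733],
       [ 0.00588525,  0.56212607,  0.82703062,  0.94202174],
       [ 0.        ,  0.        ,  0.        ,  1.        ]])}
top {'fx': 555.6956324686373, 'fy': 555.6956324686373, 'cx': 324.2343967666931, 'cy': 231.64873283997935, 'extrinsics': array([[-0.02354151,  0.99388584, -0.10787373,  0.32461747],
       [-0.99968223, -0.02437595, -0.00642303, -0.04344276],
       [-0.00901328,  0.10768824,  0.99414385,  1.49471914],
       [ 0.        ,  0.        ,  0.        ,  1.        ]])}
```

View pics/scene0.png

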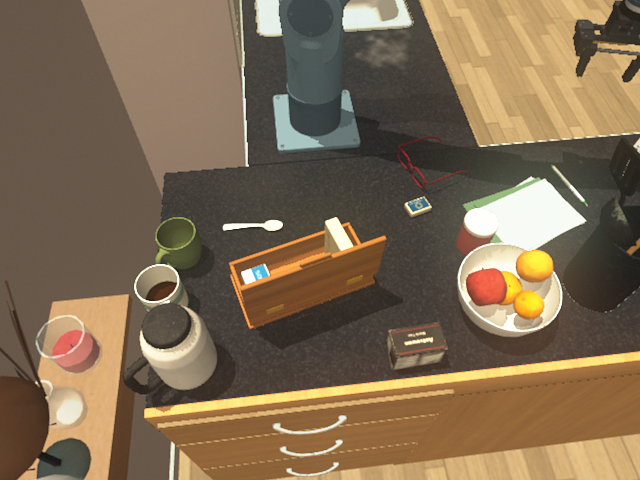

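View pics/top0.png

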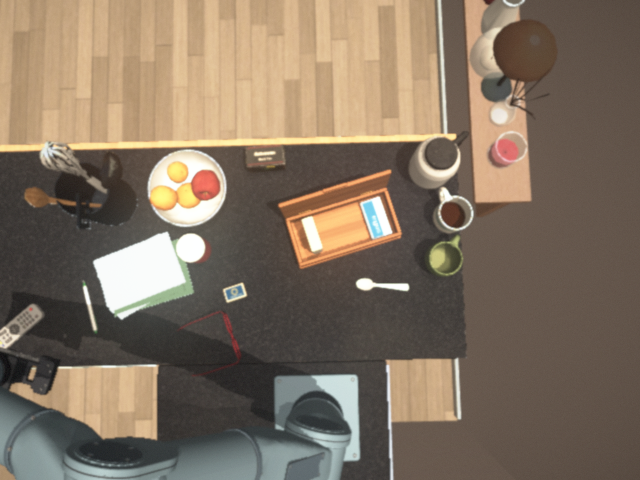

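The views show the box at about (343,225) in the top image, with the front rim running from (299,267) to (400,236). The filter pack stands at the left (+y) end, near (312,234), and the tissues are at the right end, near (377,218). I'll enlarge the box to read off its corners.

```bash
cat > h.py <<'E'
import numpy as np, cv2
from rig import robot, viewer
from scipy.spatial.transform import Rotation as R
def ray(c,p):
    E=c["extrinsics"]; d=E[:3,:3]@np.array([(p[0]-c["cx"])/c["fx"],-(p[1]-c["cy"])/c["fy"],-1]); return E[:3,3],d
def onz(c,p,z):
    o,d=ray(c,p); return o+d*(z-o[2])/d[2]
def proj(c,P):
    E=c["extrinsics"]; q=E[:3,:3].T@(np.asarray(P)-E[:3,3]); return c["cx"]+c["fx"]*q[0]/-q[2], c["cy"]+c["fy"]*q[1]/q[2]
E
python3 - <<'E'
from h import *
c=viewer.read_camera("top");s=viewer.read_camera("scene")
a=cv2.resize(c["image"][160:280,270:415],None,fx=4,fy=4,interpolation=cv2.INTER_CUBIC)
b=cv2.resize(s["image"][205:335,220:395],None,fx=3.3,fy=3.3,interpolation=cv2.INTER_CUBIC)
cv2.imwrite("pics/t1.png",a[:,:,::-1]);cv2.imwrite("pics/s1.png",b[:,:,::-1])
for p in [(299,267),(400,236)]:print(onz(c,p,.062))
E
```

```text
[0.3900766  0.03297641 0.062     ]
[ 0.46394877 -0.22995282  0.062     ]
```

View pics/t1.png

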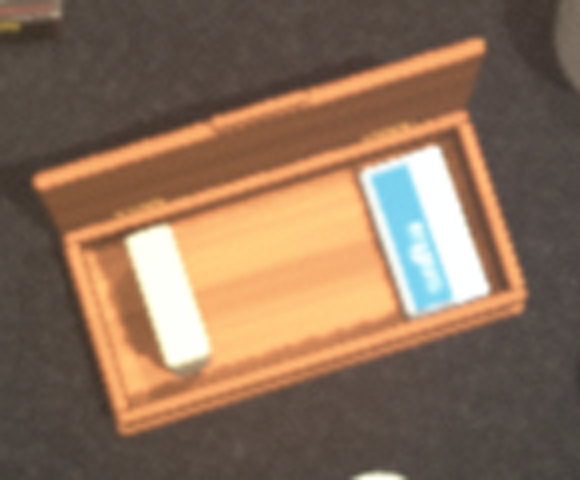

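View pics/s1.png

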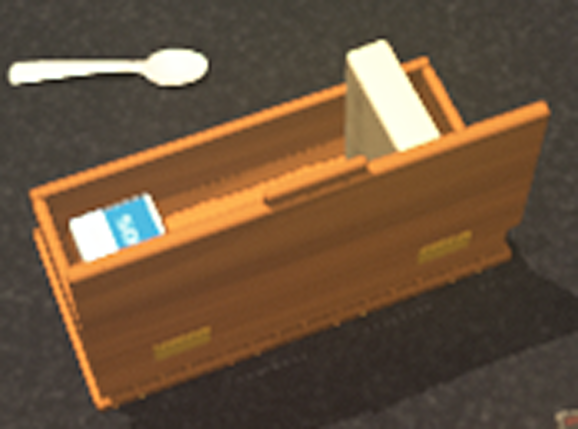

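In the 4x crop, the rim corners are at (119,415), (524,296), (465,115) and (68,238). The filter top corners are (125,235), (168,224), (212,358) and (170,372). The tissues are at (360,168), (438,147), (490,292) and (410,317), and the lid's edge runs from (35,180) to (485,42).

Run:
```python
from h import *
np.set_printoptions(precision=4,suppress=True)
c=viewer.read_camera("top");s=viewer.read_camera("scene")
f=lambda L,z:np.array([onz(c,((p[0]+.5)/4-.5+270,(p[1]+.5)/4-.5+160),z) for p in L])
B=f([(119,415),(524,296),(465,115),(68,238)],.062)
g=lambda A:[np.linalg.norm(A[i]-A[(i+1)%4]) for i in range(4)]
print("box",B,g(B))
ctr=B.mean(0); yv=(B[0]-B[1]+B[3]-B[2])[:2]; yv/=np.linalg.norm(yv); xv=np.array([yv[1],-yv[0]]); print("ctr",ctr,"xv",xv,"yv",yv,np.arctan2(xv[1],xv[0]))
loc=lambda A:np.c_[(A[:,:2]-ctr[:2])@xv,(A[:,:2]-ctr[:2])@yv,A[:,2]]
F=f([(125,235),(168,224),(212,358),(170,372)],.128);print("filt",g(F));print(loc(F),loc(F).mean(0))
T=f([(360,168),(438,147),(490,292),(410,317)],.032);print("tis",g(T));print(loc(T),loc(T).mean(0))
print("rim loc",loc(B))
# lid edge by hinge-plane: intersect rays of top edge ends with box y=+-140
L=[(35,180),(485,42)]
for p,yy in zip(L,(.14,-.14)):
    o,d=ray(c,((p[0]+.5)/4-.5+270,(p[1]+.5)/4-.5+160)); n=np.r_[yv,0]; t=(yy-(o-np.r_[ctr[:2],0])@n)/(d@n); P=o+t*d; print("lid",P,loc(P[None]))
for p in [(35,180),(485,42)]:
  for z in(.18,.19,.2): print(z,loc(f([p],z)))
# scene check: filter top corners predicted from top
print([((np.array(proj(s,P))-[220,205])*3.3).round() for P in F],[((np.array(proj(s,P))-[220,205])*3.3).round() for P in B])
```

```text
box [[ 0.3994  0.0318  0.062 ]
 [ 0.4701 -0.2318  0.062 ]
 [ 0.5898 -0.1979  0.062 ]
 [ 0.5152  0.0629  0.062 ]] [np.float64(0.27295406299814373), np.float64(0.12445673913448892), np.float64(0.2711916381516285), np.float64(0.11993113087701376)]
ctr [ 0.4936 -0.0837  0.062 ] xv [0.9637 0.267 ] yv [-0.267   0.9637] 0.27028461065550635
filt [np.float64(0.027530365421523487), np.float64(0.0877416592899836), np.float64(0.0272756768856403), np.float64(0.08967572443327215)]
[[ 0.0417  0.0988  0.128 ]
 [ 0.0405  0.0712  0.128 ]
 [-0.0472  0.0692  0.128 ]
 [-0.0479  0.0965  0.128 ]] [-0.0032  0.0839  0.128 ]
tis [np.float64(0.05388056416580506), np.float64(0.10269035145619355), np.float64(0.05552620677077581), np.float64(0.10473166275389215)]
[[ 0.0529 -0.0627  0.032 ]
 [ 0.0513 -0.1166  0.032 ]
 [-0.0513 -0.1203  0.032 ]
 [-0.0518 -0.0648  0.032 ]] [ 0.0003 -0.0911  0.032 ]
rim loc [[-0.06    0.1366  0.062 ]
 [-0.0622 -0.1364  0.062 ]
 [ 0.0622 -0.1357  0.062 ]
 [ 0.06    0.1355  0.062 ]]
lid [0.534  0.0727 0.1866] [[0.0806 0.14   0.1866]]
lid [ 0.609  -0.197   0.1944] [[ 0.081  -0.14    0.1944]]
0.18 [[0.0818 0.1403 0.18  ]]
0.19 [[0.08   0.1399 0.19  ]]
0.2 [[0.0783 0.1394 0.2   ]]
0.18 [[ 0.0836 -0.1425  0.18  ]]
0.19 [[ 0.0818 -0.1408  0.19  ]]
0.2 [[ 0.08  -0.139  0.2  ]]
[array([437., 142.]), array([394., 155.]), array([335.,  45.]), array([375.,  31.])] [array([421.,  60.]), array([ 22., 189.]), array([ 82., 355.]), array([497., 204.])]
```

```bash
cat >> h.py <<'E'
ctr=np.array([.4936-.0005,-.0837+.002]); th=.2703
xv=np.array([np.cos(th),np.sin(th)]); yv=np.array([-xv[1],xv[0]])
def W(x,y,z): return np.r_[ctr+xv*x+yv*y,z]
def L(P): d=np.asarray(P)[:2]-ctr; return np.r_[d@xv,d@yv,P[2]]
# tool down, tool y along box y, tilt: extra rotation (rad) about box y
def ori(tilt=0): # tool y=yv, z=-Z, x=-xv
    M=np.array([np.r_[-xv,0],np.r_[yv,0],[0,0,-1]]).T
    return R.from_rotvec(tilt*np.r_[yv,0])*R.from_matrix(M)
def delta(P,tilt=0):
    o=robot.get_obs(); r=R.from_rotvec(o["orientation"])
    print("local now",L(o["ee_pos"]).round(4),"F",o["contact_force"].round(1),"t",o["time"])
    print("d",(r.inv().apply(P-o["ee_pos"])/.8).round(4),"r",np.rad2deg((r.inv()*ori(tilt)).as_rotvec()).round(2)/60)
E
python3 -c "
from h import *
print(W(-.003,.137,.22)); delta(W(-.003,.137,.22))"
```

```text
[0.45362711 0.04952458 0.22      ]
local now [-0.106   0.7595  0.2384] F [ 0.6 -0.6  0.1] t 0.3
d [-0.5248 -0.5888  0.0234] r [-5.00000000e-04 -1.66666667e-04 -5.38666667e-01]
```

jog_arm([
  {"dx": -0.05, "dy": -0.06, "dz": 0, "rz": -0.05, "gripper": 0},
  {"dx": -0.09, "dy": -0.1, "dz": 0, "rz": -0.1, "gripper": 0},
  {"dx": -0.13, "dy": -0.145, "dz": 0, "rz": -0.16, "gripper": 0},
  {"dx": -0.17, "dy": -0.19, "dz": 0, "rz": -0.22, "gripper": 0},
  {"dx": -0.21, "dy": -0.235, "dz": 0, "rz": -0.27, "gripper": 0},
  {"dx": -0.25, "dy": -0.28, "dz": 0, "rz": -0.32, "gripper": 0},
  {"dx": -0.29, "dy": -0.325, "dz": 0, "rz": -0.38, "gripper": 0},
  {"dx": -0.33, "dy": -0.37, "dz": 0, "rz": -0.43, "gripper": 0},
  {"dx": -0.37, "dy": -0.415, "dz": 0, "rz": -0.48, "gripper": 0},
  {"dx": -0.4, "dy": -0.45, "dz": 0, "rz": -0.54, "gripper": 0},
])

```text
validation failed for argument at $.de...
```

```bash
python3 -c "
from h import *
delta(W(-.003,.137,.22))"
```

```text
local now [-0.106   0.7595  0.2384] F [ 0.6 -0.6  0.1] t 0.3
d [-0.5248 -0.5888  0.0234] r [-5.00000000e-04 -1.66666667e-04 -5.38666667e-01]
```

jog_arm([
  {"dx": -0.05, "dy": -0.06, "dz": 0.0, "rx": 0.0, "ry": 0.0, "rz": -0.05, "gripper": 0.0},
  {"dx": -0.09, "dy": -0.1, "dz": 0.0, "rx": 0.0, "ry": 0.0, "rz": -0.1, "gripper": 0.0},
  {"dx": -0.13, "dy": -0.145, "dz": 0.0, "rx": 0.0, "ry": 0.0, "rz": -0.16, "gripper": 0.0},
  {"dx": -0.17, "dy": -0.19, "dz": 0.0, "rx": 0.0, "ry": 0.0, "rz": -0.22, "gripper": 0.0},
  {"dx": -0.21, "dy": -0.235, "dz": 0.0, "rx": 0.0, "ry": 0.0, "rz": -0.27, "gripper": 0.0},
  {"dx": -0.25, "dy": -0.28, "dz": 0.0, "rx": 0.0, "ry": 0.0, "rz": -0.32, "gripper": 0.0},
  {"dx": -0.29, "dy": -0.325, "dz": 0.0, "rx": 0.0, "ry": 0.0, "rz": -0.38, "gripper": 0.0},
  {"dx": -0.33, "dy": -0.37, "dz": 0.0, "rx": 0.0, "ry": 0.0, "rz": -0.43, "gripper": 0.0},
  {"dx": -0.37, "dy": -0.415, "dz": 0.0, "rx": 0.0, "ry": 0.0, "rz": -0.48, "gripper": 0.0},
  {"dx": -0.4, "dy": -0.45, "dz": 0.0, "rx": 0.0, "ry": 0.0, "rz": -0.54, "gripper": 0.0},
])

```text
time: 1.3
ee_pos: [0.3912, 0.1821, 0.239]
orientation: [-0.426, 3.112, -0.0]
contact_force: [0.8, 0.5, -0.1]
finger_gap: 0.116
grip_force: 0.0
```

```bash
python3 -c "
from h import *
delta(W(-.003,.137,.22))"
```

```text
local now [-0.0278  0.2814  0.239 ] F [ 0.8  0.5 -0.1] t 1.3
d [-0.0307 -0.1806  0.0238] r [-0.00016667  0.00066667  0.0015    ]
```

jog_arm([
  {"dx": -0.01, "dy": -0.045, "dz": 0.0, "rx": 0.0, "ry": 0.0, "rz": 0.0, "gripper": 0.0},
  {"dx": -0.02, "dy": -0.09, "dz": 0.0, "rx": 0.0, "ry": 0.0, "rz": 0.0, "gripper": 0.0},
  {"dx": -0.03, "dy": -0.13, "dz": 0.0, "rx": 0.0, "ry": 0.0, "rz": 0.0, "gripper": 0.0},
  {"dx": -0.03, "dy": -0.165, "dz": 0.0, "rx": 0.0, "ry": 0.0, "rz": 0.0, "gripper": 0.0},
  {"dx": -0.03, "dy": -0.175, "dz": 0.03, "rx": 0.0, "ry": 0.0, "rz": 0.0, "gripper": 0.0},
  {"dx": -0.03, "dy": -0.175, "dz": 0.06, "rx": 0.0, "ry": 0.0, "rz": 0.0, "gripper": 0.0},
  {"dx": -0.03, "dy": -0.175, "dz": 0.09, "rx": 0.0, "ry": 0.0, "rz": 0.0, "gripper": 0.0},
  {"dx": -0.03, "dy": -0.175, "dz": 0.12, "rx": 0.0, "ry": 0.0, "rz": 0.0, "gripper": 0.0},
  {"dx": -0.03, "dy": -0.175, "dz": 0.145, "rx": 0.0, "ry": 0.0, "rz": 0.0, "gripper": 0.0},
  {"dx": -0.03, "dy": -0.175, "dz": 0.158, "rx": 0.0, "ry": 0.0, "rz": 0.0, "gripper": 0.0},
])

```text
time: 2.3
ee_pos: [0.4502, 0.0564, 0.111]
orientation: [0.425, -3.111, 0.0]
contact_force: [-0.6, 0.6, 0.2]
finger_gap: 0.007
grip_force: 0.0
```

```bash
python3 -c "
from h import *
delta(W(-.003,.137,.112))
s=viewer.read_camera('scene')
cv2.imwrite('pics/s2.png',cv2.resize(s['image'][150:335,200:415],None,fx=3,fy=3,interpolation=cv2.INTER_CUBIC)[:,:,::-1])"
```

```text
local now [-0.0045  0.1445  0.111 ] F [-0.6  0.6  0.2] t 2.3
d [-0.0018 -0.0094 -0.0013] r [ 0.         -0.00183333  0.0015    ]
```

View pics/s2.png

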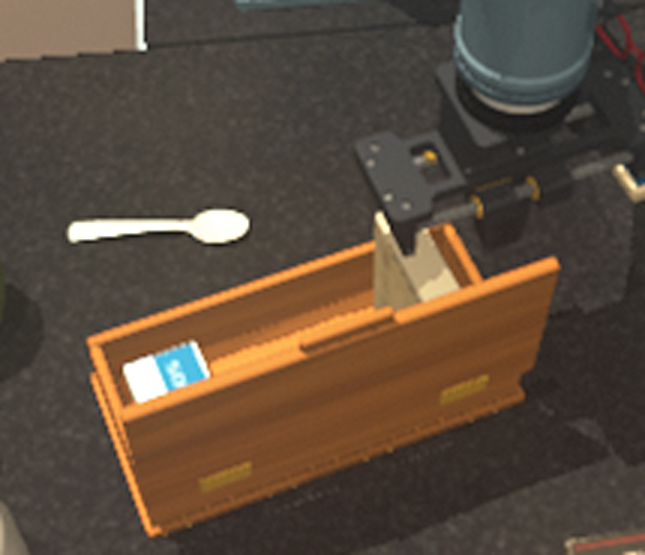

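Shut fingers are just outside the pack's +y face, and the pack still stands. Now I'll push the top along -y of the box.

jog_arm([
  {"dx": 0.0, "dy": -0.015, "dz": 0.0, "rx": 0.0, "ry": 0.0, "rz": 0.0, "gripper": 0.0},
  {"dx": 0.0, "dy": -0.025, "dz": 0.0, "rx": 0.0, "ry": 0.0, "rz": 0.0, "gripper": 0.0},
  {"dx": 0.0, "dy": -0.032, "dz": 0.0, "rx": 0.0, "ry": 0.0, "rz": 0.0, "gripper": 0.0},
  {"dx": 0.0, "dy": -0.038, "dz": 0.0, "rx": 0.0, "ry": 0.0, "rz": 0.0, "gripper": 0.0},
  {"dx": 0.0, "dy": -0.044, "dz": 0.0, "rx": 0.0, "ry": 0.0, "rz": 0.0, "gripper": 0.0},
  {"dx": 0.0, "dy": -0.05, "dz": 0.0, "rx": 0.0, "ry": 0.0, "rz": 0.0, "gripper": 0.0},
  {"dx": 0.0, "dy": -0.055, "dz": 0.0, "rx": 0.0, "ry": 0.0, "rz": 0.0, "gripper": 0.0},
  {"dx": 0.0, "dy": -0.06, "dz": 0.0, "rx": 0.0, "ry": 0.0, "rz": 0.0, "gripper": 0.0},
  {"dx": 0.0, "dy": -0.065, "dz": 0.0, "rx": 0.0, "ry": 0.0, "rz": 0.0, "gripper": 0.0},
  {"dx": 0.0, "dy": -0.07, "dz": 0.0, "rx": 0.0, "ry": 0.0, "rz": 0.0, "gripper": 0.0},
])

```text
time: 3.35
ee_pos: [0.4661, 0.0023, 0.1123]
orientation: [0.426, -3.113, -0.0]
contact_force: [-0.3, 0.7, 0.9]
finger_gap: 0.003
grip_force: 0.0
```

```bash
python3 -c "
from h import *
delta(W(-.003,.137,.112))
s=viewer.read_camera('scene');c=viewer.read_camera('top')
a=cv2.resize(s['image'][205:335,220:395],(560,416),interpolation=cv2.INTER_CUBIC);b=cv2.resize(c['image'][160:280,270:415],(232,192))
d=np.zeros((416,800,3),np.uint8);d[:,:560]=a;d[:192,560:792]=b
cv2.imwrite('pics/s3.png',d[:,:,::-1])"
```

```text
local now [-0.0036  0.0882  0.1123] F [-0.3  0.7  0.9] t 3.35
d [-0.0009  0.061   0.0004] r [ 0.     -0.      0.0015]
```

View pics/s3.png

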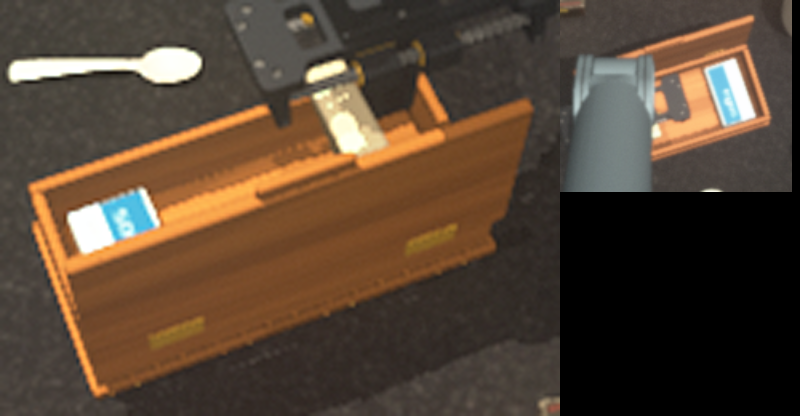

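```bash
python3 -c "
from h import *
s=viewer.read_camera('scene')
f=lambda P:((np.array(proj(s,P))-[220,205])*3.2).round()
print('tcp',f(robot.get_obs()['ee_pos']))
for y in (.07,.098):
  for x in(-.046,.04):
    print(x,y,f(W(x,y,.128)),f(W(x,y,.062)),f(W(x,y,.008)))
cv2.imwrite('pics/s4.png',cv2.resize(s['image'][190:280,270:390],None,fx=6,fy=6,interpolation=cv2.INTER_CUBIC)[:,:,::-1])
"
```

```text
tcp [381. 100.]
-0.046 0.07 [330.  44.] [329. 103.] [328. 147.]
0.04 0.07 [383. 149.] [379. 205.] [377. 246.]
-0.046 0.098 [370.  31.] [367.  90.] [365. 134.]
0.04 0.098 [425. 135.] [419. 191.] [415. 233.]
```

View pics/s4.png

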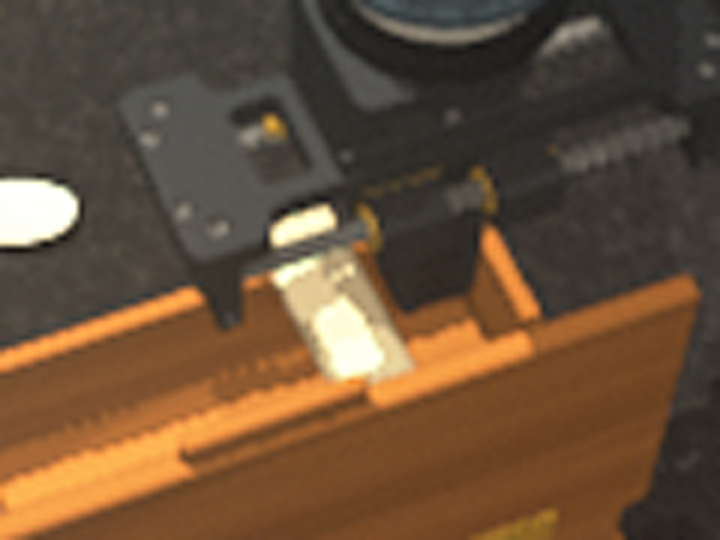

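The fingers (around (430,270)) are against the pack, which is tilting toward the free space. I'll keep pushing slowly.

jog_arm([
  {"dx": 0.0, "dy": -0.005, "dz": 0.0, "rx": 0.0, "ry": 0.0, "rz": 0.0, "gripper": 0.0},
  {"dx": 0.0, "dy": -0.01, "dz": 0.0, "rx": 0.0, "ry": 0.0, "rz": 0.0, "gripper": 0.0},
  {"dx": 0.0, "dy": -0.015, "dz": 0.0, "rx": 0.0, "ry": 0.0, "rz": 0.0, "gripper": 0.0},
  {"dx": 0.0, "dy": -0.02, "dz": 0.0, "rx": 0.0, "ry": 0.0, "rz": 0.0, "gripper": 0.0},
  {"dx": 0.0, "dy": -0.025, "dz": 0.0, "rx": 0.0, "ry": 0.0, "rz": 0.0, "gripper": 0.0},
  {"dx": 0.0, "dy": -0.03, "dz": 0.0, "rx": 0.0, "ry": 0.0, "rz": 0.0, "gripper": 0.0},
  {"dx": 0.0, "dy": -0.035, "dz": 0.0, "rx": 0.0, "ry": 0.0, "rz": 0.0, "gripper": 0.0},
  {"dx": 0.0, "dy": -0.04, "dz": 0.0, "rx": 0.0, "ry": 0.0, "rz": 0.0, "gripper": 0.0},
  {"dx": 0.0, "dy": -0.04, "dz": 0.0, "rx": 0.0, "ry": 0.0, "rz": 0.0, "gripper": 0.0},
  {"dx": 0.0, "dy": -0.04, "dz": 0.0, "rx": 0.0, "ry": 0.0, "rz": 0.0, "gripper": 0.0},
])

```text
time: 4.5
ee_pos: [0.4746, -0.0283, 0.1123]
orientation: [0.425, -3.113, -0.0]
contact_force: [-0.0, -0.2, 0.2]
finger_gap: 0.001
grip_force: 0.0
```

jog_arm([
  {"dx": 0.0, "dy": 0.0, "dz": -0.03, "rx": 0.0, "ry": 0.0, "rz": 0.0, "gripper": 0.0},
  {"dx": 0.0, "dy": 0.02, "dz": -0.08, "rx": 0.0, "ry": 0.0, "rz": 0.0, "gripper": 0.0},
  {"dx": 0.02, "dy": 0.05, "dz": -0.12, "rx": 0.0, "ry": 0.0, "rz": 0.0, "gripper": 0.0},
  {"dx": 0.05, "dy": 0.09, "dz": -0.15, "rx": 0.0, "ry": 0.0, "rz": 0.0, "gripper": 0.0},
  {"dx": 0.05, "dy": 0.14, "dz": -0.15, "rx": 0.0, "ry": 0.0, "rz": 0.0, "gripper": 0.0},
  {"dx": 0.05, "dy": 0.19, "dz": -0.15, "rx": 0.0, "ry": 0.0, "rz": 0.0, "gripper": 0.0},
  {"dx": 0.05, "dy": 0.24, "dz": -0.15, "rx": 0.0, "ry": 0.0, "rz": 0.0, "gripper": 0.0},
  {"dx": 0.05, "dy": 0.28, "dz": -0.15, "rx": 0.0, "ry": 0.0, "rz": 0.0, "gripper": 0.0},
  {"dx": 0.05, "dy": 0.3, "dz": -0.15, "rx": 0.0, "ry": 0.0, "rz": 0.0, "gripper": 0.0},
  {"dx": 0.05, "dy": 0.3, "dz": -0.15, "rx": 0.0, "ry": 0.0, "rz": 0.0, "gripper": 0.0},
])

```text
time: 5.5
ee_pos: [0.3708, 0.1944, 0.2324]
orientation: [-0.433, 3.112, 0.001]
contact_force: [0.6, 0.1, -1.0]
finger_gap: 0.004
grip_force: 0.0
```

```bash
python3 -c "
from h import *
delta(W(-.003,.137,.112))
s=viewer.read_camera('scene');c=viewer.read_camera('top')
a=cv2.resize(s['image'][205:335,220:395],(385,286),interpolation=cv2.INTER_CUBIC);b=cv2.resize(c['image'][160:280,270:415],(406,336),interpolation=cv2.INTER_CUBIC)
d=np.zeros((336,791,3),np.uint8);d[:286,:385]=a;d[:,385:]=b
cv2.imwrite('pics/s5.png',d[:,:,::-1])"
```

```text
local now [-0.0441  0.2987  0.2324] F [ 0.6  0.1 -1. ] t 5.5
d [-0.0502 -0.2026  0.1503] r [0.00066667 0.00016667 0.00583333]
```

View pics/s5.png

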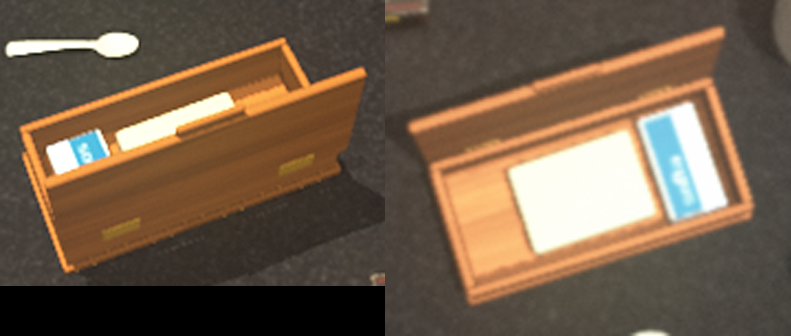

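The pack lies flat with a small gap beside the tissues. The tissues' corners are unchanged at (637,118) and (672,222). Next I'll go behind the lid.

```bash
python3 -c "
from h import *
c=viewer.read_camera('top')
print([L(onz(c,p,z)).round(3) for p,z in (((245,168),.03),((285,168),.03),((412,180),.05))])
print(robot.get_obs()['q'])
for P in ((.14,.1,.28),(.14,0,.28),(.14,0,.172)): delta(W(*P))"
```

```text
[array([0.23 , 0.203, 0.03 ]), array([0.199, 0.1  , 0.03 ]), array([ 0.065, -0.212,  0.05 ])]
[-0.61869285  0.14673628  0.03939957  2.12397893 -0.00694993  0.8714367
  1.26617103]
local now [-0.044   0.2952  0.2322] F [-0.1 -0.1  0. ] t 5.65
d [-0.2299 -0.2441 -0.0596] r [-0.0005     -0.00033333  0.00033333]
local now [-0.044   0.2952  0.2322] F [-0.1 -0.1  0. ] t 5.65
d [-0.2299 -0.3691 -0.0596] r [-0.0005     -0.00033333  0.00033333]
local now [-0.044   0.2952  0.2322] F [-0.1 -0.1  0. ] t 5.65
d [-0.2299 -0.3691  0.0754] r [-0.0005     -0.00033333  0.00033333]
```

jog_arm([
  {"dx": -0.01, "dy": -0.01, "dz": -0.04, "rx": 0.0, "ry": 0.0, "rz": 0.0, "gripper": 0.0},
  {"dx": -0.04, "dy": -0.04, "dz": -0.07, "rx": 0.0, "ry": 0.0, "rz": 0.0, "gripper": 0.0},
  {"dx": -0.07, "dy": -0.08, "dz": -0.09, "rx": 0.0, "ry": 0.0, "rz": 0.0, "gripper": 0.0},
  {"dx": -0.1, "dy": -0.13, "dz": -0.09, "rx": 0.0, "ry": 0.0, "rz": 0.0, "gripper": 0.0},
  {"dx": -0.13, "dy": -0.18, "dz": -0.09, "rx": 0.0, "ry": 0.0, "rz": 0.0, "gripper": 0.0},
  {"dx": -0.16, "dy": -0.23, "dz": -0.09, "rx": 0.0, "ry": 0.0, "rz": 0.0, "gripper": 0.0},
  {"dx": -0.185, "dy": -0.28, "dz": -0.09, "rx": 0.0, "ry": 0.0, "rz": 0.0, "gripper": 0.0},
  {"dx": -0.21, "dy": -0.325, "dz": -0.09, "rx": 0.0, "ry": 0.0, "rz": 0.0, "gripper": 0.0},
  {"dx": -0.23, "dy": -0.36, "dz": -0.09, "rx": 0.0, "ry": 0.0, "rz": 0.0, "gripper": 0.0},
  {"dx": -0.23, "dy": -0.37, "dz": -0.09, "rx": 0.0, "ry": 0.0, "rz": 0.0, "gripper": 0.0},
])

```text
time: 6.65
ee_pos: [0.6295, -0.0492, 0.3037]
orientation: [0.416, -3.114, 0.004]
contact_force: [-0.2, 0.7, 0.0]
finger_gap: 0.003
grip_force: 0.0
```

```bash
python3 -c "
from h import *
delta(W(.14,0,.172))"
```

```text
local now [ 0.1401 -0.0051  0.3037] F [-0.2  0.7  0. ] t 6.65
d [1.000e-04 6.800e-03 1.646e-01] r [-0.0025     -0.00066667 -0.0045    ]
```

jog_arm([
  {"dx": 0.0, "dy": 0.0, "dz": 0.03, "rx": 0.0, "ry": 0.0, "rz": 0.0, "gripper": 0.0},
  {"dx": 0.0, "dy": 0.0, "dz": 0.06, "rx": 0.0, "ry": 0.0, "rz": 0.0, "gripper": 0.0},
  {"dx": 0.0, "dy": 0.0, "dz": 0.09, "rx": 0.0, "ry": 0.0, "rz": 0.0, "gripper": 0.0},
  {"dx": 0.0, "dy": 0.0, "dz": 0.12, "rx": 0.0, "ry": 0.0, "rz": 0.0, "gripper": 0.0},
  {"dx": 0.0, "dy": 0.0, "dz": 0.145, "rx": 0.0, "ry": 0.0, "rz": 0.0, "gripper": 0.0},
  {"dx": 0.0, "dy": 0.0, "dz": 0.163, "rx": 0.0, "ry": 0.0, "rz": 0.0, "gripper": 0.0},
  {"dx": 0.0, "dy": 0.0, "dz": 0.163, "rx": 0.0, "ry": 0.0, "rz": 0.0, "gripper": 0.0},
  {"dx": 0.01, "dy": 0.0, "dz": 0.163, "rx": 0.0, "ry": 0.0, "rz": 0.0, "gripper": 0.0},
  {"dx": 0.02, "dy": 0.0, "dz": 0.163, "rx": 0.0, "ry": 0.0, "rz": 0.0, "gripper": 0.0},
  {"dx": 0.03, "dy": 0.0, "dz": 0.163, "rx": 0.0, "ry": 0.0, "rz": 0.0, "gripper": 0.0},
])

```text
time: 7.65
ee_pos: [0.6049, -0.0505, 0.175]
orientation: [-0.425, 3.111, -0.0]
contact_force: [-0.4, -0.6, 0.0]
finger_gap: 0.003
grip_force: 0.0
```

```bash
python3 -c "
from h import *
delta(W(.14,0,.172))
x0=L(robot.get_obs()['ee_pos'])
for t in np.arange(1.6,-.01,-.1):
    x=.066-.115*np.cos(t)+.01*np.sin(t)+.009; z=.062+.115*np.sin(t)+.01*np.cos(t)
    print(round(t,1),round(x,4),round(z,4),'dx',round((x0[0]-x)/.8,4),'dz',round((x0[2]-z)/.8,4))
"
```

```text
local now [0.1161 0.0002 0.175 ] F [-0.4 -0.6  0. ] t 7.65
d [-0.0299 -0.0003  0.0038] r [-0.0005      0.00133333  0.001     ]
1.6 0.0884 0.1767 dx 0.0346 dz -0.0021
1.5 0.0768 0.1774 dx 0.049 dz -0.003
1.4 0.0653 0.177 dx 0.0634 dz -0.0025
1.3 0.0539 0.1755 dx 0.0777 dz -0.0006
1.2 0.0426 0.1728 dx 0.0918 dz 0.0027
1.1 0.0317 0.169 dx 0.1054 dz 0.0075
1.0 0.0213 0.1642 dx 0.1185 dz 0.0135
0.9 0.0113 0.1583 dx 0.1309 dz 0.0209
0.8 0.0021 0.1515 dx 0.1425 dz 0.0294
0.7 -0.0065 0.1437 dx 0.1532 dz 0.0391
0.6 -0.0143 0.1352 dx 0.1629 dz 0.0497
0.5 -0.0211 0.1259 dx 0.1715 dz 0.0613
0.4 -0.027 0.116 dx 0.1789 dz 0.0737
0.3 -0.0319 0.1055 dx 0.185 dz 0.0868
0.2 -0.0357 0.0946 dx 0.1897 dz 0.1004
0.1 -0.0384 0.0834 dx 0.1931 dz 0.1144
-0.0 -0.04 0.072 dx 0.1951 dz 0.1287
```

jog_arm([
  {"dx": 0.01, "dy": 0.0, "dz": 0.0, "rx": 0.0, "ry": 0.0, "rz": 0.0, "gripper": 0.0},
  {"dx": 0.02, "dy": 0.0, "dz": -0.001, "rx": 0.0, "ry": 0.0, "rz": 0.0, "gripper": 0.0},
  {"dx": 0.03, "dy": 0.0, "dz": -0.002, "rx": 0.0, "ry": 0.0, "rz": 0.0, "gripper": 0.0},
  {"dx": 0.04, "dy": 0.0, "dz": -0.003, "rx": 0.0, "ry": 0.0, "rz": 0.0, "gripper": 0.0},
  {"dx": 0.049, "dy": 0.0, "dz": -0.003, "rx": 0.0, "ry": 0.0, "rz": 0.0, "gripper": 0.0},
  {"dx": 0.058, "dy": 0.0, "dz": -0.003, "rx": 0.0, "ry": 0.0, "rz": 0.0, "gripper": 0.0},
  {"dx": 0.067, "dy": 0.0, "dz": -0.002, "rx": 0.0, "ry": 0.0, "rz": 0.0, "gripper": 0.0},
  {"dx": 0.076, "dy": 0.0, "dz": -0.001, "rx": 0.0, "ry": 0.0, "rz": 0.0, "gripper": 0.0},
  {"dx": 0.084, "dy": 0.0, "dz": 0.001, "rx": 0.0, "ry": 0.0, "rz": 0.0, "gripper": 0.0},
  {"dx": 0.092, "dy": 0.0, "dz": 0.003, "rx": 0.0, "ry": 0.0, "rz": 0.0, "gripper": 0.0},
])

```text
time: 8.65
ee_pos: [0.5337, -0.0701, 0.1714]
orientation: [0.425, -3.113, 0.0]
contact_force: [0.8, -1.4, 2.1]
finger_gap: 0.003
grip_force: 1.0
```

```bash
python3 -c "
from h import *
delta(W(.0426,0,.1728))
x0=L(robot.get_obs()['ee_pos'])
for t in np.arange(1.2,-.01,-.1):
    x=.066-.115*np.cos(t)+.01*np.sin(t)+.009; z=.062+.115*np.sin(t)+.01*np.cos(t)
    print(round(t,1),'dx',round((x0[0]-x)/.8,4),'dz',round((x0[2]-z)/.8,4))
c=viewer.read_camera('top');s=viewer.read_camera('scene')
a=cv2.resize(s['image'][205:335,220:395],(385,286),interpolation=cv2.INTER_CUBIC);b=cv2.resize(c['image'][160:280,270:415],(406,336),interpolation=cv2.INTER_CUBIC)
d=np.zeros((336,791,3),np.uint8);d[:286,:385]=a;d[:,385:]=b
cv2.imwrite('pics/s6.png',d[:,:,::-1])"
```

```text
local now [0.0423 0.0003 0.1714] F [ 0.8 -1.4  2.1] t 8.65
d [-0.0004 -0.0004 -0.0017] r [-0.00016667 -0.00016667  0.00133333]
1.2 dx -0.0005 dz -0.0018
1.1 dx 0.0132 dz 0.003
1.0 dx 0.0262 dz 0.009
0.9 dx 0.0387 dz 0.0164
0.8 dx 0.0503 dz 0.0249
0.7 dx 0.061 dz 0.0346
0.6 dx 0.0707 dz 0.0453
0.5 dx 0.0793 dz 0.0569
0.4 dx 0.0866 dz 0.0693
0.3 dx 0.0927 dz 0.0823
0.2 dx 0.0975 dz 0.0959
0.1 dx 0.1009 dz 0.11
-0.0 dx 0.1028 dz 0.1243
```

View pics/s6.png

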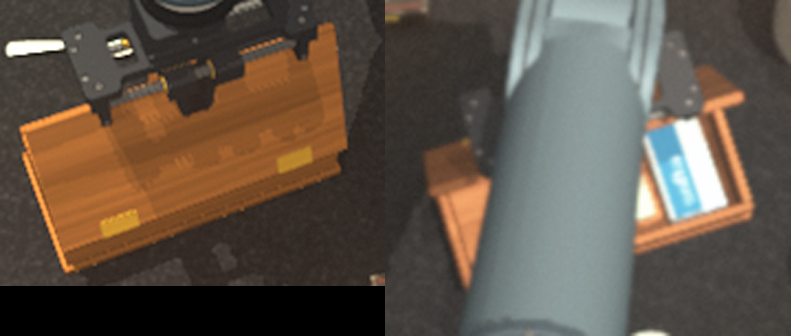

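The lid is swinging under the fingertips, with light force. I'll continue.

jog_arm([
  {"dx": 0.008, "dy": 0.0, "dz": 0.001, "rx": 0.0, "ry": 0.0, "rz": 0.0, "gripper": 0.0},
  {"dx": 0.016, "dy": 0.0, "dz": 0.004, "rx": 0.0, "ry": 0.0, "rz": 0.0, "gripper": 0.0},
  {"dx": 0.024, "dy": 0.0, "dz": 0.008, "rx": 0.0, "ry": 0.0, "rz": 0.0, "gripper": 0.0},
  {"dx": 0.032, "dy": 0.0, "dz": 0.012, "rx": 0.0, "ry": 0.0, "rz": 0.0, "gripper": 0.0},
  {"dx": 0.039, "dy": 0.0, "dz": 0.0165, "rx": 0.0, "ry": 0.0, "rz": 0.0, "gripper": 0.0},
  {"dx": 0.046, "dy": 0.0, "dz": 0.0215, "rx": 0.0, "ry": 0.0, "rz": 0.0, "gripper": 0.0},
  {"dx": 0.053, "dy": 0.0, "dz": 0.027, "rx": 0.0, "ry": 0.0, "rz": 0.0, "gripper": 0.0},
  {"dx": 0.059, "dy": 0.0, "dz": 0.033, "rx": 0.0, "ry": 0.0, "rz": 0.0, "gripper": 0.0},
  {"dx": 0.065, "dy": 0.0, "dz": 0.039, "rx": 0.0, "ry": 0.0, "rz": 0.0, "gripper": 0.0},
  {"dx": 0.071, "dy": 0.0, "dz": 0.0455, "rx": 0.0, "ry": 0.0, "rz": 0.0, "gripper": 0.0},
])

```text
time: 9.75
ee_pos: [0.4792, -0.0852, 0.1347]
orientation: [-0.425, 3.113, -0.0]
contact_force: [1.2, 1.7, 0.2]
finger_gap: 0.005
grip_force: 0.6
```

```bash
python3 -c "
from h import *
delta(W(.0426,0,.1728))
x0=L(robot.get_obs()['ee_pos'])
for t in np.arange(.6,-.01,-.1):
    x=.066-.115*np.cos(t)+.01*np.sin(t)+.009; z=.062+.115*np.sin(t)+.01*np.cos(t)
    print(round(t,1),'dx',round((x0[0]-x)/.8,4),'dz',round((x0[2]-z)/.8,4))
"
```

```text
local now [-0.0143  0.0003  0.1347] F [1.2 1.7 0.2] t 9.75
d [-0.0711 -0.0005 -0.0476] r [-0.00016667  0.          0.00133333]
0.6 dx -0.0 dz -0.0006
0.5 dx 0.0085 dz 0.011
0.4 dx 0.0159 dz 0.0234
0.3 dx 0.022 dz 0.0365
0.2 dx 0.0268 dz 0.0501
0.1 dx 0.0302 dz 0.0641
0.0 dx 0.0321 dz 0.0784
```

Next I'll take it down to about 0.1 rad, then look at the force and finish slowly.

jog_arm([
  {"dx": 0.005, "dy": 0.0, "dz": 0.006, "rx": 0.0, "ry": 0.0, "rz": 0.0, "gripper": 0.0},
  {"dx": 0.009, "dy": 0.0, "dz": 0.012, "rx": 0.0, "ry": 0.0, "rz": 0.0, "gripper": 0.0},
  {"dx": 0.013, "dy": 0.0, "dz": 0.018, "rx": 0.0, "ry": 0.0, "rz": 0.0, "gripper": 0.0},
  {"dx": 0.016, "dy": 0.0, "dz": 0.024, "rx": 0.0, "ry": 0.0, "rz": 0.0, "gripper": 0.0},
  {"dx": 0.019, "dy": 0.0, "dz": 0.03, "rx": 0.0, "ry": 0.0, "rz": 0.0, "gripper": 0.0},
  {"dx": 0.022, "dy": 0.0, "dz": 0.036, "rx": 0.0, "ry": 0.0, "rz": 0.0, "gripper": 0.0},
  {"dx": 0.024, "dy": 0.0, "dz": 0.042, "rx": 0.0, "ry": 0.0, "rz": 0.0, "gripper": 0.0},
  {"dx": 0.026, "dy": 0.0, "dz": 0.048, "rx": 0.0, "ry": 0.0, "rz": 0.0, "gripper": 0.0},
  {"dx": 0.028, "dy": 0.0, "dz": 0.054, "rx": 0.0, "ry": 0.0, "rz": 0.0, "gripper": 0.0},
  {"dx": 0.029, "dy": 0.0, "dz": 0.06, "rx": 0.0, "ry": 0.0, "rz": 0.0, "gripper": 0.0},
])

```text
time: 10.75
ee_pos: [0.4569, -0.0913, 0.0867]
orientation: [0.425, -3.112, -0.0]
contact_force: [-0.2, -0.4, 1.0]
finger_gap: 0.006
grip_force: 0.5
```

jog_arm([
  {"dx": 0.0, "dy": 0.0, "dz": 0.002, "rx": 0.0, "ry": 0.0, "rz": 0.0, "gripper": 0.0},
  {"dx": 0.0, "dy": 0.0, "dz": 0.004, "rx": 0.0, "ry": 0.0, "rz": 0.0, "gripper": 0.0},
  {"dx": 0.001, "dy": 0.0, "dz": 0.006, "rx": 0.0, "ry": 0.0, "rz": 0.0, "gripper": 0.0},
  {"dx": 0.001, "dy": 0.0, "dz": 0.008, "rx": 0.0, "ry": 0.0, "rz": 0.0, "gripper": 0.0},
  {"dx": 0.002, "dy": 0.0, "dz": 0.01, "rx": 0.0, "ry": 0.0, "rz": 0.0, "gripper": 0.0},
  {"dx": 0.002, "dy": 0.0, "dz": 0.012, "rx": 0.0, "ry": 0.0, "rz": 0.0, "gripper": 0.0},
  {"dx": 0.002, "dy": 0.0, "dz": 0.0135, "rx": 0.0, "ry": 0.0, "rz": 0.0, "gripper": 0.0},
  {"dx": 0.002, "dy": 0.0, "dz": 0.015, "rx": 0.0, "ry": 0.0, "rz": 0.0, "gripper": 0.0},
  {"dx": 0.002, "dy": 0.0, "dz": 0.0165, "rx": 0.0, "ry": 0.0, "rz": 0.0, "gripper": 0.0},
  {"dx": 0.002, "dy": 0.0, "dz": 0.018, "rx": 0.0, "ry": 0.0, "rz": 0.0, "gripper": 0.0},
])

```text
time: 11.75
ee_pos: [0.4555, -0.0917, 0.0726]
orientation: [0.425, -3.112, -0.0]
contact_force: [-0.6, 0.1, 1.4]
finger_gap: 0.006
grip_force: 0.5
```

jog_arm([
  {"dx": 0.0, "dy": 0.0, "dz": 0.0005, "rx": 0.0, "ry": 0.0, "rz": 0.0, "gripper": 0.0},
  {"dx": 0.0, "dy": 0.0, "dz": 0.001, "rx": 0.0, "ry": 0.0, "rz": 0.0, "gripper": 0.0},
  {"dx": 0.0, "dy": 0.0, "dz": 0.0015, "rx": 0.0, "ry": 0.0, "rz": 0.0, "gripper": 0.0},
  {"dx": 0.0, "dy": 0.0, "dz": 0.002, "rx": 0.0, "ry": 0.0, "rz": 0.0, "gripper": 0.0},
  {"dx": 0.0, "dy": 0.0, "dz": 0.0025, "rx": 0.0, "ry": 0.0, "rz": 0.0, "gripper": 0.0},
  {"dx": 0.0, "dy": 0.0, "dz": 0.003, "rx": 0.0, "ry": 0.0, "rz": 0.0, "gripper": 0.0},
  {"dx": 0.0, "dy": 0.0, "dz": 0.003, "rx": 0.0, "ry": 0.0, "rz": 0.0, "gripper": 0.0},
  {"dx": 0.0, "dy": 0.0, "dz": 0.003, "rx": 0.0, "ry": 0.0, "rz": 0.0, "gripper": 0.0},
  {"dx": 0.0, "dy": 0.0, "dz": 0.003, "rx": 0.0, "ry": 0.0, "rz": 0.0, "gripper": 0.0},
  {"dx": 0.0, "dy": 0.0, "dz": 0.003, "rx": 0.0, "ry": 0.0, "rz": 0.0, "gripper": 0.0},
])

```text
time: 12.75
ee_pos: [0.4556, -0.0917, 0.0722]
orientation: [0.425, -3.113, -0.001]
contact_force: [-9.8, 0.7, 32.7]
finger_gap: 0.008
grip_force: 16.2
```

Contact is firm at z = 0.072 m, so the lid is shut. I'll lift off and check.

jog_arm([
  {"dx": 0.0, "dy": 0.0, "dz": -0.003, "rx": 0.0, "ry": 0.0, "rz": 0.0, "gripper": 0.0},
  {"dx": 0.0, "dy": 0.0, "dz": -0.02, "rx": 0.0, "ry": 0.0, "rz": 0.0, "gripper": 0.0},
  {"dx": 0.0, "dy": 0.0, "dz": -0.06, "rx": 0.0, "ry": 0.0, "rz": 0.0, "gripper": 0.0},
  {"dx": 0.0, "dy": 0.0, "dz": -0.11, "rx": 0.0, "ry": 0.0, "rz": 0.0, "gripper": 0.0},
  {"dx": 0.0, "dy": 0.04, "dz": -0.16, "rx": 0.0, "ry": 0.0, "rz": 0.0, "gripper": 0.0},
  {"dx": 0.0, "dy": 0.1, "dz": -0.18, "rx": 0.0, "ry": 0.0, "rz": 0.0, "gripper": 0.0},
  {"dx": 0.0, "dy": 0.16, "dz": -0.18, "rx": 0.0, "ry": 0.0, "rz": 0.0, "gripper": 0.0},
  {"dx": 0.0, "dy": 0.22, "dz": -0.18, "rx": 0.0, "ry": 0.0, "rz": 0.0, "gripper": 0.0},
  {"dx": 0.0, "dy": 0.28, "dz": -0.18, "rx": 0.0, "ry": 0.0, "rz": 0.0, "gripper": 0.0},
  {"dx": 0.0, "dy": 0.32, "dz": -0.18, "rx": 0.0, "ry": 0.0, "rz": 0.0, "gripper": 0.0},
])

```text
time: 13.75
ee_pos: [0.3859, 0.1581, 0.2146]
orientation: [-0.43, 3.111, 0.002]
contact_force: [0.2, -0.1, -0.2]
finger_gap: 0.005
grip_force: 0.0
```

```bash
python3 -c "
from h import *
delta(W(.0426,0,.1728))
c=viewer.read_camera('top');s=viewer.read_camera('scene')
a=s['image'][140:370,130:520];b=cv2.resize(c['image'][160:300,230:415],(406,307))
d=np.zeros((310,800,3),np.uint8);d[:230,:390]=a;d[:307,392:798]=b
cv2.imwrite('pics/s7.png',d[:,:,::-1])"
```

```text
local now [-0.0393  0.2597  0.2146] F [ 0.2 -0.1 -0.2] t 13.75
d [-0.1009 -0.3251  0.052 ] r [0.00083333 0.001      0.00416667]
```

View pics/s7.png

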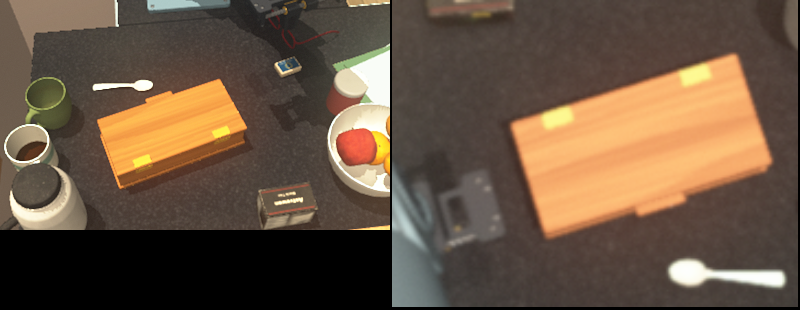

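The picture shows the lid fully shut, the things round the box untouched and the arm clear, so I'm handing in.

```bash
python3 -c "
from rig import order
print(order.job_done())"
```

```text
the job is handed in; nothing more can be done
None
```

The job is handed in at about 14 s: the filter pack was pushed over and lies flat beside the tissues, the lid was closed slowly until fully shut, and the tissues and the things round the box look unmoved in the pictures.

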